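Size the spare jar collars and close the canister

ROBOT

A 7-joint arm with a two-finger parallel gripper is mounted at the origin on the work surface. World frame = base frame: x ahead of the robot, y to its left, z up, the work surface at z = 0. Lengths are in m, angles in rad, forces in N, time in s.
With the tool pointing down it reaches from about 0.375 to 0.925 m from the base axis. Payload 3.1 kg.
Tool frame: the origin (TCP) lies midway between the tips of the shut fingers; the grasp point (between the pads) lies 19 mm behind it; y points along the fingers, x is the direction in which the jaws open and shut, and the axes are right-handed (so a half turn about y gives the same grasp; the last joint's range is limited). The gripper opens to 85 mm and grips with 20 to 120 N. Pads are 22 mm wide; open, the fingers measure 114 mm over their backs; the gripper's body (76 mm by 85 mm) begins 54 mm behind the grasp point. The pads swing forward as they close: fully open they stand 13 mm farther back than shut.
Start: joints at [1.199, 0.383, 0.044, 1.598, -0.018, 1.161, -0.05], TCP at [0.176, -0.626, 0.231] pointing down, gripper open.
Joint ranges: [-2.61, 2.61], [-0.41, 2.15], [-1.48, 1.57], [0, 2.5], [-1.57, 4.71], [0.05, 1.97], [-2.85, 2.85]. Speed limits (rad/s): [2.79, 2.79, 3.14, 3.14, 3.14, 3.14, 3.14].

INTERFACE

Orientations are given as a 3x3 rotation matrix whose columns are the frame's x, y, z axes.
In Python, from rig import * gives the robot as it stands.
- The arm moves only by the tool send_rows, never from a script. Its argument "commands" is one flat list of numbers, 7 for each row, row after row: the turn, a rotation vector about the world's x, y, z in units of 5 degrees (1.0 is 5 degrees), then the shift along the world's x, y, z in units of 40 mm (1.0 is 40 mm), then the closure in counts, from 0 (fully open) to 255 (shut). A call has 1 to 20 rows; each row is the pose to reach, as a shift and turn from the pose commanded when the call began; what a row does not reach only later rows make up. A row lasts 1/8 s, in which the tool goes at most 62.5 mm and 10.7 degrees, less where a joint would pass 70% of its speed; a pose out of reach is approached as far as the arm can. A call with a gripper value outside its range is refused whole. The fingers move at their own pace and stop on an object; "grip_force" is the grip in N (left out, the last holds). Time passes only in rows, so rows that repeat a pose let the fingers close. It gives the time, the measured TCP pose, the force and the opening at its end, in the units of the state.
- get_state(): the state, without advancing time (a new reading comes with each control period).
- get_image(name): name is "scene" or "top" or "wrist"; returns the picture (384x512x3 uint8, red, green, blue); there is no depth.
- camera_params(name): a dict with "camera_matrix" (3x3 intrinsics, pixels), "pose" (4x4, takes a point from camera to world coordinates). Camera axes: x right, y up, looking along -z (the intrinsics and any distortion apply to the point x, -y, -z); pixel columns grow to the right and rows downward; lengths in m; the calibration is good to about 2 mm. A picture is of the moment at which its call begins: read the wrist's pose just before it. camera_params takes no time and is no camera call; for the wrist camera it gives the pose at the moment of the call.
- finish_job(): hands the job in, once; it reports no verdict.
The state is a dict: "time": time; "joint_positions": joint angles; "qvel": joint speeds; "joint_efforts": joint torques, N m; "tcp_pos": TCP position; "eef_rot": TCP orientation; "force": force on the tool from outside, world axes, zero at the start; "torque": the same for the moment, N m; "width": opening from 0.0 (shut) to 1.0 (fully open).
Only numpy, scipy, OpenCV 4.12 (cv2) and the standard library are available. Lean on these libraries where they do the work, as an engineer would, in place of code of your own. Each camera call takes 0.05 s, during which the arm holds its last target. There are 200 camera calls.

TASK

Sort the loose yellow jar collars one at a time: slide a collar down the upright stepped gauge until it stops, see which coloured step it rests on, and put it away before taking the next. Red-step collars go flat on the floor of the red tray, blue-step ones flat on the floor of the blue tray, green-step ones into the canister with the green band. Leave the gauge empty, the canister closed by its stopper seated upright with its flange down on the rim, and the other things on the counter undisturbed.

Things in the scene. Friction and masses are not known exactly. Their poses are not given: they have to be found in the camera images.
- collar_a: hard yellow plastic collar (ring), 48 outside diameter, 16 tall, 30 g; bore is 32 (red), 25 (green) or 18 (blue), to be found with the gauge. Origin at the centre of the ring (8 above the underside), z along its axis, same either way up. Four or five of the six collars are present, lying flat on the counter
- collar_b: hard yellow plastic collar (ring), 48 outside diameter, 16 tall, 30 g; bore is 32 (red), 25 (green) or 18 (blue), to be found with the gauge. Origin at the centre of the ring (8 above the underside), z along its axis, same either way up. Four or five of the six collars are present, lying flat on the counter
- collar_c: hard yellow plastic collar (ring), 48 outside diameter, 16 tall, 30 g; bore is 32 (red), 25 (green) or 18 (blue), to be found with the gauge. Origin at the centre of the ring (8 above the underside), z along its axis, same either way up. Four or five of the six collars are present, lying flat on the counter
- collar_d: hard yellow plastic collar (ring), 48 outside diameter, 16 tall, 30 g; bore is 32 (red), 25 (green) or 18 (blue), to be found with the gauge. Origin at the centre of the ring (8 above the underside), z along its axis, same either way up. Four or five of the six collars are present, lying flat on the counter
- collar_e: hard yellow plastic collar (ring), 48 outside diameter, 16 tall, 30 g; bore is 32 (red), 25 (green) or 18 (blue), to be found with the gauge. Origin at the centre of the ring (8 above the underside), z along its axis, same either way up. Four or five of the six collars are present, lying flat on the counter
- collar_f: hard yellow plastic collar (ring), 48 outside diameter, 16 tall, 30 g; bore is 32 (red), 25 (green) or 18 (blue), to be found with the gauge. Origin at the centre of the ring (8 above the underside), z along its axis, same either way up. Four or five of the six collars are present, lying flat on the counter
- gauge: fixed upright slippery mandrel, 62 tall incl. 10 high foot (76 wide); origin under foot, z up. Red disc 44 wide, top at 14; green step 30 to 28 wide up to 26, 45 deg shoulder to 29; blue step 23 to 21 wide up to 41, shoulder to 44; steel 16 to 14 wide up to 56, tip. Seated collar centre is at height 22 (red disc, bore 32), 35.7 (green shoulder, bore 25) or 50.7 (blue shoulder, bore 18)
- red_tray: fixed open red tray, 120 x 120 outside, 16 tall, walls and floor 4 thick; origin under its centre, x and y along its sides. Takes two collars side by side (28 either side of the centre)
- blue_tray: fixed open blue tray, the same size as the red one; the two trays may stand swapped
- canister: fixed white hard plastic canister with a green band, 80 outside diameter, 68 inside, 90 tall, floor 5 thick, open at the top; origin under its centre. A collar let go over the open mouth drops in
- stopper: loose stopper: cork plug 54 wide at the bottom, 63 at 22 up, then wooden flange 78 wide, 6 thick, then green knob 28 wide, 30 tall; 120 g. Origin at the centre of the plug's bottom, z up. It stands on its plug on the counter; seated, its origin is 68 above the canister's, flange on the rim
- cup_1: bystander, leave alone: white porcelain cup, 72 wide, 60 tall; origin at its underside's centre
- mug: bystander, leave alone: blue mug, 80 wide, 90 tall; origin at its underside's centre
- spice_jar: bystander, leave alone: small jar with cap, 52 wide, 85 tall; origin at its underside's centre
- pepper_mill: bystander, leave alone: dark wooden pepper mill, 52 wide, 140 tall; origin at its underside's centre
Things that resemble listed ones, but are neither listed nor needed, are in the scene too. Leave any black or pink look-alike of the collar_e alone.

How it is judged:
On the way, in this order (a step that is already met when the one before it is completed fails the run):
1. a collar has been slid down the gauge and rests level on its step (((horizontal distance between collar_a and gauge below 0.004 m and angle between the z axis of collar_a and the z axis of gauge, either way round below 0.12 rad and z of collar_a in the frame of gauge between 0.018 and 0.026 m) or (horizontal distance between collar_b and gauge below 0.004 m and angle between the z axis of collar_b and the z axis of gauge, either way round below 0.12 rad and z of collar_b in the frame of gauge between 0.018 and 0.026 m) or (horizontal distance between collar_c and gauge below 0.004 m and angle between the z axis of collar_c and the z axis of gauge, either way round below 0.12 rad and z of collar_c in the frame of gauge between 0.0317 and 0.0397 m) or (horizontal distance between collar_d and gauge below 0.004 m and angle between the z axis of collar_d and the z axis of gauge, either way round below 0.12 rad and z of collar_d in the frame of gauge between 0.0317 and 0.0397 m) or (horizontal distance between collar_e and gauge below 0.004 m and angle between the z axis of collar_e and the z axis of gauge, either way round below 0.12 rad and z of collar_e in the frame of gauge between 0.0467 and 0.0547 m) or (horizontal distance between collar_f and gauge below 0.004 m and angle between the z axis of collar_f and the z axis of gauge, either way round below 0.12 rad and z of collar_f in the frame of gauge between 0.0467 and 0.0547 m))), for 0.2 s.
2. a collar has been put away in its own place (((x of collar_a in the frame of red_tray between -0.05 and 0.05 m and y of collar_a in the frame of red_tray between -0.05 and 0.05 m and z of collar_a in the frame of red_tray between 0.006 and 0.018 m and angle between the z axis of collar_a and the z axis of red_tray, either way round below 0.12 rad) or (x of collar_b in the frame of red_tray between -0.05 and 0.05 m and y of collar_b in the frame of red_tray between -0.05 and 0.05 m and z of collar_b in the frame of red_tray between 0.006 and 0.018 m and angle between the z axis of collar_b and the z axis of red_tray, either way round below 0.12 rad) or (horizontal distance between collar_c and canister below 0.03 m and z of collar_c in the frame of canister between 0.006 and 0.068 m) or (horizontal distance between collar_d and canister below 0.03 m and z of collar_d in the frame of canister between 0.006 and 0.068 m) or (x of collar_e in the frame of blue_tray between -0.05 and 0.05 m and y of collar_e in the frame of blue_tray between -0.05 and 0.05 m and z of collar_e in the frame of blue_tray between 0.006 and 0.018 m and angle between the z axis of collar_e and the z axis of blue_tray, either way round below 0.12 rad) or (x of collar_f in the frame of blue_tray between -0.05 and 0.05 m and y of collar_f in the frame of blue_tray between -0.05 and 0.05 m and z of collar_f in the frame of blue_tray between 0.006 and 0.018 m and angle between the z axis of collar_f and the z axis of blue_tray, either way round below 0.12 rad))), for 0.2 s.
3. another collar has been slid down the gauge and rests level on its step (((horizontal distance between collar_a and gauge below 0.004 m and angle between the z axis of collar_a and the z axis of gauge, either way round below 0.12 rad and z of collar_a in the frame of gauge between 0.018 and 0.026 m) or (horizontal distance between collar_b and gauge below 0.004 m and angle between the z axis of collar_b and the z axis of gauge, either way round below 0.12 rad and z of collar_b in the frame of gauge between 0.018 and 0.026 m) or (horizontal distance between collar_c and gauge below 0.004 m and angle between the z axis of collar_c and the z axis of gauge, either way round below 0.12 rad and z of collar_c in the frame of gauge between 0.0317 and 0.0397 m) or (horizontal distance between collar_d and gauge below 0.004 m and angle between the z axis of collar_d and the z axis of gauge, either way round below 0.12 rad and z of collar_d in the frame of gauge between 0.0317 and 0.0397 m) or (horizontal distance between collar_e and gauge below 0.004 m and angle between the z axis of collar_e and the z axis of gauge, either way round below 0.12 rad and z of collar_e in the frame of gauge between 0.0467 and 0.0547 m) or (horizontal distance between collar_f and gauge below 0.004 m and angle between the z axis of collar_f and the z axis of gauge, either way round below 0.12 rad and z of collar_f in the frame of gauge between 0.0467 and 0.0547 m))), for 0.2 s.
4. the gauge is clear again, no collar within 50 mm of it (horizontal distance between each of collar_a, collar_b, collar_c, collar_d, collar_e, collar_f and gauge above 0.05 m), for 0.2 s.
5. a third collar has been slid down the gauge and rests level on its step (((horizontal distance between collar_a and gauge below 0.004 m and angle between the z axis of collar_a and the z axis of gauge, either way round below 0.12 rad and z of collar_a in the frame of gauge between 0.018 and 0.026 m) or (horizontal distance between collar_b and gauge below 0.004 m and angle between the z axis of collar_b and the z axis of gauge, either way round below 0.12 rad and z of collar_b in the frame of gauge between 0.018 and 0.026 m) or (horizontal distance between collar_c and gauge below 0.004 m and angle between the z axis of collar_c and the z axis of gauge, either way round below 0.12 rad and z of collar_c in the frame of gauge between 0.0317 and 0.0397 m) or (horizontal distance between collar_d and gauge below 0.004 m and angle between the z axis of collar_d and the z axis of gauge, either way round below 0.12 rad and z of collar_d in the frame of gauge between 0.0317 and 0.0397 m) or (horizontal distance between collar_e and gauge below 0.004 m and angle between the z axis of collar_e and the z axis of gauge, either way round below 0.12 rad and z of collar_e in the frame of gauge between 0.0467 and 0.0547 m) or (horizontal distance between collar_f and gauge below 0.004 m and angle between the z axis of collar_f and the z axis of gauge, either way round below 0.12 rad and z of collar_f in the frame of gauge between 0.0467 and 0.0547 m))), for 0.2 s.
6. the gauge is clear again, no collar within 50 mm of it (all of step 4), for 0.2 s.
7. a fourth collar has been slid down the gauge and rests level on its step (((horizontal distance between collar_a and gauge below 0.004 m and angle between the z axis of collar_a and the z axis of gauge, either way round below 0.12 rad and z of collar_a in the frame of gauge between 0.018 and 0.026 m) or (horizontal distance between collar_b and gauge below 0.004 m and angle between the z axis of collar_b and the z axis of gauge, either way round below 0.12 rad and z of collar_b in the frame of gauge between 0.018 and 0.026 m) or (horizontal distance between collar_c and gauge below 0.004 m and angle between the z axis of collar_c and the z axis of gauge, either way round below 0.12 rad and z of collar_c in the frame of gauge between 0.0317 and 0.0397 m) or (horizontal distance between collar_d and gauge below 0.004 m and angle between the z axis of collar_d and the z axis of gauge, either way round below 0.12 rad and z of collar_d in the frame of gauge between 0.0317 and 0.0397 m) or (horizontal distance between collar_e and gauge below 0.004 m and angle between the z axis of collar_e and the z axis of gauge, either way round below 0.12 rad and z of collar_e in the frame of gauge between 0.0467 and 0.0547 m) or (horizontal distance between collar_f and gauge below 0.004 m and angle between the z axis of collar_f and the z axis of gauge, either way round below 0.12 rad and z of collar_f in the frame of gauge between 0.0467 and 0.0547 m))), for 0.2 s.
At the end, for the whole second after the job is handed in: Every collar present at rest in its place: red/blue-step ones flat on the red/blue tray's floor (within 50 mm of its centre along each side, tilt under 7 deg), green-step ones inside the canister; stopper seated upright in it (flange within 4 mm of the rim, 6 mm of the axis, tilt under 3.4 deg) (x of collar_a in the frame of red_tray between -0.05 and 0.05 m and y of collar_a in the frame of red_tray between -0.05 and 0.05 m and z of collar_a in the frame of red_tray between 0.006 and 0.018 m and angle between the z axis of each of collar_a, collar_b and the z axis of red_tray, either way round below 0.12 rad and x of collar_b in the frame of red_tray between -0.05 and 0.05 m and y of collar_b in the frame of red_tray between -0.05 and 0.05 m and z of collar_b in the frame of red_tray between 0.006 and 0.018 m and horizontal distance between each of collar_c, collar_d and canister below 0.03 m and z of collar_c in the frame of canister between 0.006 and 0.068 m and z of collar_d in the frame of canister between 0.006 and 0.068 m and x of collar_e in the frame of blue_tray between -0.05 and 0.05 m and y of collar_e in the frame of blue_tray between -0.05 and 0.05 m and z of collar_e in the frame of blue_tray between 0.006 and 0.018 m and angle between the z axis of each of collar_e, collar_f and the z axis of blue_tray, either way round below 0.12 rad and x of collar_f in the frame of blue_tray between -0.05 and 0.05 m and y of collar_f in the frame of blue_tray between -0.05 and 0.05 m and z of collar_f in the frame of blue_tray between 0.006 and 0.018 m and linear speed of each of collar_a, collar_b, collar_c, collar_d, collar_e, collar_f, stopper below 0.02 m/s and horizontal distance between stopper and canister below 0.006 m and z of stopper in the frame of canister between 0.064 and 0.072 m and angle between stopper's own z axis and vertical below 0.06 rad); the robot touches nothing.
It fails at once if a bystander (cup, mug, jar or mill) is pushed more than 30 mm (distance of any of cup_1, mug, spice_jar, pepper_mill from where it was at the start of the episode above 0.03 m).
Of collar_c, collar_d only 1 to 2 are there at a start; the rules pass over those that are not, and their reading is None.
Of collar_a, collar_b, collar_e, collar_f only 3 to 3 are there at a start; the rules pass over those that are not, and their reading is None.
At some moment in a run one of collar_a, collar_b, collar_c, collar_d, collar_e, collar_f, stopper may be knocked a few centimetres aside while the robot is not near it.
It also fails if it takes over 210 s, if anything falls off the work surface, if the arm or the gripper's body presses on something with over 40 N, if the wrist force passes 120 N, or if a joint passes its speed limit or range.

## Working session

There is one attempt and no reset: what is moved stays moved. The work goes in short steps, Python scripts to look and compute and a tool call to move; the robot and the scene stay as the last step left them, time stands still between calls to the robot, and variables do not carry over. Pictures are saved under pics/ and viewed, about 12 in all and at most 16, crops included, and the job is handed in when it is done.

Besides the shell and the picture viewer there is one more tool, called after "Request:" by a JSON object that holds its "op" and its "data". send_rows: Moves the arm, as the interface text tells. Its arguments: {"type":"object","properties":{"commands":{"type":"array","items":{"type":"number"}},"grip_force":{"type":"number"}},"required":["commands"]}

```bash
mkdir -p pics; ls; python3 - <<'E'
from rig import *
import cv2,numpy as np
s=get_state();print(s['time'],s['tcp_pos'],s['eef_rot'],s['width'])
for n in ['scene','top','wrist']:
    p=camera_params(n);print(n,p)
    cv2.imwrite(f'pics/{n}0.png',cv2.cvtColor(get_image(n),cv2.COLOR_RGB2BGR))
a=cv2.imread('pics/top0.png');cv2.imwrite('pics/top0b.png',cv2.resize(a,(800,600),interpolation=cv2.INTER_CUBIC))
E
```

```text
pics
0.0 [ 0.17548335 -0.62487867  0.22986915] [[ 2.70519815e-01 -8.86694691e-04  9.62713999e-01]
 [-9.62710770e-01  2.49948438e-03  2.70521210e-01]
 [-2.64615832e-03 -9.99996483e-01 -1.77470478e-04]] 0.9988981200371111
scene {'camera_matrix': array([[439.01563036,   0.        , 255.59440967],
       [  0.        , 439.01563036, 198.82151425],
       [  0.        ,   0.        ,   1.        ]]), 'pose': array([[ 0.42441944, -0.61702515,  0.66268251,  1.36458268],
       [ 0.90545377,  0.28545725, -0.31411405, -0.34617695],
       [ 0.00464874,  0.73334448,  0.67984135,  0.85053843],
       [ 0.        ,  0.        ,  0.        ,  1.        ]])}
top {'camera_matrix': array([[393.85733136,   0.        , 256.51985939],
       [  0.        , 393.85733136, 184.72475792],
       [  0.        ,   0.        ,   1.        ]]), 'pose': array([[-0.00974327,  0.99395378, -0.10936615,  0.45041646],
       [-0.99974064, -0.00743129,  0.02152749,  0.03704588],
       [ 0.0205846 ,  0.10954753,  0.99376839,  1.14353986],
       [ 0.        ,  0.        ,  0.        ,  1.        ]])}
wrist {'camera_matrix': array([[275.9806821 ,   0.        , 252.30958378],
       [  0.        , 275.9806821 , 189.02086949],
       [  0.        ,   0.        ,   1.        ]]), 'pose': array([[ 0.27106771,  0.92257844,  0.27453839,  0.24682747],
       [-0.96255817,  0.26040516,  0.07530548, -0.604737  ],
       [-0.002016  , -0.28467205,  0.95862284,  0.37241389],
       [ 0.        ,  0.        ,  0.        ,  1.        ]])}
```

View pics/top0b.png

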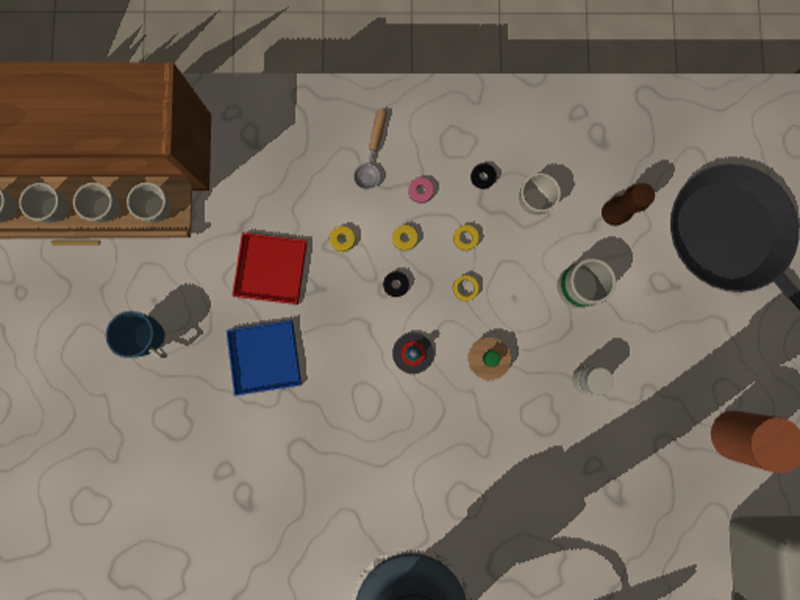

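View pics/scene0.png

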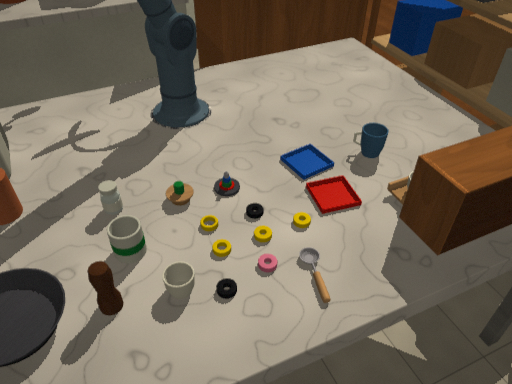

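The top view shows four yellow collars at (342,238), (405,237), (467,237) and (467,287) in the 800x600 picture, and I leave the black and pink rings alone. It also shows the gauge at (413,352), stopper at (490,358), canister at (588,283), red tray at (271,268) and blue tray at (264,357). Next I turn these into positions.

```bash
cat > h.py <<'E'
from rig import *
import cv2,numpy as np
def px2w(P,uv,z):
    K=P['camera_matrix'];T=P['pose'];uv=np.atleast_2d(uv).astype(float)
    d=np.c_[(uv[:,0]-K[0,2])/K[0,0],-(uv[:,1]-K[1,2])/K[1,1],-np.ones(len(uv))]@T[:3,:3].T
    return T[:3,3]+d*((z-T[2,3])/d[:,2])[:,None]
def w2px(P,X):
    K=P['camera_matrix'];T=P['pose'];c=(np.atleast_2d(X)-T[:3,3])@T[:3,:3]
    return np.c_[K[0,0]*c[:,0]/-c[:,2]+K[0,2],K[1,1]*-c[:,1]/-c[:,2]+K[1,2]]
def blobs(img,lo,hi,amin):
    h=cv2.cvtColor(img,cv2.COLOR_RGB2HSV);m=cv2.inRange(h,lo,hi)
    cs,_=cv2.findContours(m,cv2.RETR_EXTERNAL,cv2.CHAIN_APPROX_NONE)
    return [c.reshape(-1,2) for c in cs if cv2.contourArea(c)>amin]
def circ(P,c,z):
    """min enclosing circle of contour (its pixels cast onto plane z)"""
    w=px2w(P,c,z)[:,:2].astype(np.float32);(x,y),r=cv2.minEnclosingCircle(w);return x,y,2*r*1000
C=dict(y=((22,120,60),(35,255,255)),r=((0,150,60),(8,255,255)),b=((105,150,60),(125,255,255)),g=((50,100,20),(80,255,255)))
def snap(n,f=None,crop=None,k=1):
    P=camera_params(n);im=get_image(n)
    if f:
        o=im if crop is None else im[crop[1]:crop[3],crop[0]:crop[2]]
        cv2.imwrite('pics/'+f,cv2.resize(cv2.cvtColor(o,cv2.COLOR_RGB2BGR),None,fx=k,fy=k,interpolation=cv2.INTER_CUBIC))
    return P,im
E
python3 - <<'E'
from h import *
for n in ['top','scene']:
    P=camera_params(n);im=cv2.cvtColor(cv2.imread(f'pics/{n}0.png'),cv2.COLOR_BGR2RGB)
    for k,(lo,hi) in C.items():
        for c in blobs(im,lo,hi,25):
            z={'y':.016,'r':.014,'b':.016,'g':.03}[k]
            u=c.mean(0);x=circ(P,c,z)
            if not(.2<x[0]<.95 and abs(x[1])<.5): continue
            print(n,k,np.round(u),np.round(x,4))
            if x[2]>100:
                w=px2w(P,c,.016)[:,:2].astype(np.float32);print('  rect',cv2.minAreaRect(w))
E
```

```text
top y [298. 184.] [ 0.5769 -0.106  49.9212]
top y [298. 152.] [ 0.6703 -0.1096 49.6545]
top y [259. 152.] [6.71100e-01 4.40000e-03 4.94695e+01]
top y [219. 152.] [ 0.6699  0.1212 49.4463]
top r [264. 225.] [ 4.57000e-01 -7.60000e-03  4.44084e+01]
top r [172. 171.] [  0.6153   0.2548 166.9862]
  rect ((0.6158080697059631, 0.2549501657485962), (0.12147203087806702, 0.11977625638246536), 82.38568878173828)
top b [166. 229.] [  0.4511   0.2644 163.4009]
  rect ((0.45198747515678406, 0.26461154222488403), (0.11795718222856522, 0.11814787983894348), 8.2767915725708)
top g [314. 229.] [ 0.4454 -0.1481 29.5952]
top g [363. 185.] [ 0.5742 -0.3048 70.5773]
scene y [221. 248.] [ 0.6765 -0.1142 58.4983]
scene y [262. 234.] [ 6.76600e-01 -1.10000e-03  6.06445e+01]
scene y [209. 223.] [ 0.5829 -0.1122 60.3994]
scene y [301. 220.] [ 0.675   0.1153 59.7642]
scene r [227. 186.] [ 4.59000e-01 -9.90000e-03  4.79937e+01]
scene r [333. 194.] [  0.6219   0.2492 176.14  ]
  rect ((0.6225388646125793, 0.24823209643363953), (0.12541359663009644, 0.13077455759048462), 82.41818237304688)
scene b [307. 161.] [  0.4615   0.2573 169.9394]
  rect ((0.45980727672576904, 0.2563076317310333), (0.1267603039741516, 0.1266077309846878), 8.186785697937012)
scene g [130. 248.] [ 0.5783 -0.3212 79.3297]
scene g [178. 187.] [ 0.4297 -0.1419 53.0912]
```

```bash
python3 - <<'E'
from h import *
a=cv2.imread('pics/top0.png')[130:260,200:420];b=cv2.imread('pics/scene0.png')[160:310,90:330]
cv2.imwrite('pics/tc.png',np.vstack([cv2.resize(a,(500,295),interpolation=3),cv2.resize(b,(500,305),interpolation=3)]))
E
```

```text
(no output)
```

View pics/tc.png

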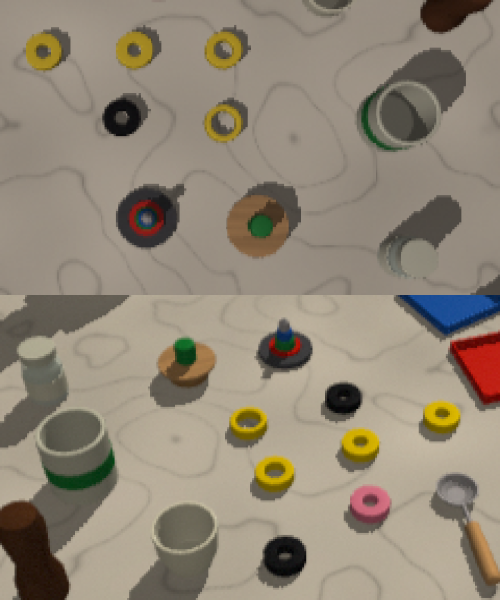

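The crop shows four collars with visibly different bores and confirms which parts are the gauge, stopper, canister and trays. I go above the gauge with the jaw along world y and look with the wrist camera.

Request:
{"op": "send_rows", "data": {"commands": [0,0,-3.14,7.04,15.42,-0.75,0,0,0,-3.14,7.04,15.42,-0.75,0,0,0,-3.14,7.04,15.42,-0.75,0,0,0,-3.14,7.04,15.42,-0.75,0,0,0,-3.14,7.04,15.42,-0.75,0,0,0,-3.14,7.04,15.42,-0.75,0,0,0,-3.14,7.04,15.42,-0.75,0,0,0,-3.14,7.04,15.42,-0.75,0,0,0,-3.14,7.04,15.42,-0.75,0,0,0,-3.14,7.04,15.42,-0.75,0,0,0,-3.14,7.04,15.42,-0.75,0,0,0,-3.14,7.04,15.42,-0.75,0,0,0,-3.14,7.04,15.42,-0.75,0,0,0,-3.14,7.04,15.42,-0.75,0,0,0,-3.14,7.04,15.42,-0.75,0,0,0,-3.14,7.04,15.42,-0.75,0], "grip_force": 30}}

```text
time: 2.15
tcp_pos: [0.4572, -0.0099, 0.2013]
eef_rot: [[-0.002, 0.0, 1.0], [-1.0, -0.0, -0.002], [0.0, -1.0, 0.0]]
force: [-0.1, 0.6, -0.3]
width: 0.995
```

```bash
cat >> h.py <<'E'
def report(P,im,extra=()):
    for k,z in (('y',.016),('r',.014),('b',.041),('g',.058))+tuple(extra):
        for c in blobs(im,*C[k],40):
            x=circ(P,c,z);print(k,'px',np.round(c.mean(0)),'n',len(c),'xy,d',np.round(x,4))
E
python3 - <<'E'
from h import *
s=get_state();print(s['time'],np.round(s['tcp_pos'],4),np.round(s['eef_rot'],3).tolist(),np.round(s['joint_positions'],2),s['force'])
P,im=snap('wrist','w1.png');report(P,im);print(P['pose'][:3,3])
E
```

```text
2.15 [ 0.4572 -0.0099  0.2013] [[-0.002, 0.0, 1.0], [-1.0, -0.0, -0.002], [0.0, -1.0, 0.0]] [ 0.43  0.08 -0.52  2.05  0.05  1.02 -1.68] [-0.14067829  0.64607992 -0.32922427]
y px [341.  63.] n 129 xy,d [ 0.5766 -0.1054 50.2771]
r px [248. 173.] n 138 xy,d [ 4.57500e-01 -7.60000e-03  4.36623e+01]
r px [35. 43.] n 321 xy,d [  0.5981   0.2291 117.9199]
b px [ 39. 171.] n 324 xy,d [  0.4623   0.2302 130.6215]
g px [374. 188.] n 83 xy,d [ 0.4484 -0.1398 35.89  ]
[ 0.53107837 -0.00909062  0.34372513]
```

View pics/w1.png

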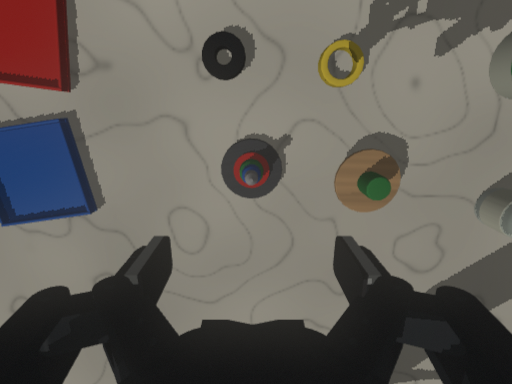

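The wrist view agrees with the top view within 1 mm: gauge red disc at pixel (248,173), giving (0.4575,-0.0076), and large-bore collar at (341,63). I pick that collar up first.

Request:
{"op": "send_rows", "data": {"commands": [0,0,0,2.98,-2.41,-3,0,0,0,0,2.98,-2.41,-3,0,0,0,0,2.98,-2.41,-3,0,0,0,0,2.98,-2.41,-3,0,0,0,0,2.98,-2.41,-3,0,0,0,0,2.98,-2.41,-4.97,0,0,0,0,2.98,-2.41,-4.97,0,0,0,0,2.98,-2.41,-4.97,0,0,0,0,2.98,-2.41,-4.97,0,0,0,0,2.98,-2.41,-4.97,255,0,0,0,2.98,-2.41,-4.97,255,0,0,0,2.98,-2.41,-4.97,255,0,0,0,2.98,-2.41,-4.97,255,0,0,0,2.98,-2.41,-4.97,255,0,0,0,2.98,-2.41,-2.5,255,0,0,0,2.98,-2.41,-2.5,255,0,0,0,0,0.04,-2.5,255,0,0,0,0,0.04,-2.5,255,0,0,0,0,0.04,-2.5,255,0,0,0,0,0.04,-2.5,255], "grip_force": 30}}

```text
time: 4.7
tcp_pos: [0.4551, -0.0058, 0.1012]
eef_rot: [[0.004, -0.001, 1.0], [-1.0, -0.001, 0.004], [0.001, -1.0, -0.001]]
force: [0.1, 0.2, -0.4]
width: 0.54
```

```bash
python3 - <<'E'
from h import *
s=get_state();print(s['time'],np.round(s['tcp_pos'],4),s['width']*85,s['force'])
P,im=snap('wrist','w2.png')
for z in (s['tcp_pos'][2]+.006+.008,): report(P,im,(('y',z),))
E
```

```text
4.7 [ 0.4551 -0.0058  0.1012] 45.87262646936255 [ 0.14743233  0.2041843  -0.36446065]
y px [253. 247.] n 249 xy,d [ 4.04000e-01 -5.00000e-03  8.94133e+01]
r px [255. 186.] n 179 xy,d [ 4.57400e-01 -7.60000e-03  4.40702e+01]
b px [  9. 214.] n 177 xy,d [ 0.4501  0.184  62.6385]
g px [432. 221.] n 143 xy,d [ 0.452  -0.1367 44.0376]
g px [243. 192.] n 45 xy,d [ 4.70800e-01 -5.00000e-04  1.66028e+01]
y px [253. 247.] n 249 xy,d [ 4.58600e-01 -4.80000e-03  5.04438e+01]
```

View pics/w2.png

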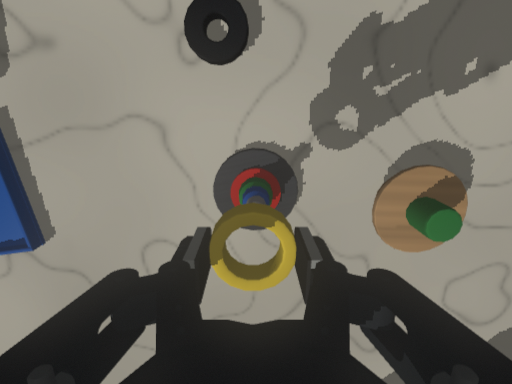

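The large-bore collar is held in the jaws near pixel (253,247), with the gauge just beyond it. I let it settle and re-measure.

Request:
{"op": "send_rows", "data": {"commands": [0,0,0,0,0,-0.3,255,0,0,0,0,0,-0.3,255,0,0,0,0,0,-0.3,255,0,0,0,0,0,-0.3,255]}}

```text
time: 5.25
tcp_pos: [0.4578, -0.0076, 0.0892]
eef_rot: [[-0.001, 0.0, 1.0], [-1.0, 0.0, -0.001], [-0.0, -1.0, 0.0]]
force: [-0.1, 0.1, -0.4]
width: 0.539
```

```bash
python3 - <<'E'
from h import *
s=get_state();print(s['time'],np.round(s['tcp_pos'],4),s['width']*85,s['force'])
P,im=snap('wrist')
for c in blobs(im,*C['y'],40):
  for d in (.01,.014,.018): print(d,np.round(circ(P,c,s['tcp_pos'][2]+d),4))
E
```

```text
5.25 [ 0.4578 -0.0076  0.0892] 45.820988980029334 [-0.07145294  0.13627403 -0.35687978]
0.01 [ 4.59200e-01 -6.70000e-03  5.22499e+01]
0.014 [ 4.61400e-01 -6.70000e-03  5.06779e+01]
0.018 [ 4.63600e-01 -6.70000e-03  4.91057e+01]
```

Request:
{"op": "send_rows", "data": {"commands": [0,0,0,0,0,-0.8,255,0,0,0,0,0,-0.8,255,0,0,0,0,0,-1.3,255,0,0,0,0,0,-1.3,255,0,0,0,0,0,-1.68,255,0,0,0,0,0,-1.68,255,0,0,0,0,0,-1.68,255,0,0,0,0,0,-1.68,40,0,0,0,0,0,-1.68,40,0,0,0,0,0,-1.68,40,0,0,0,0,0,0.5,40,0,0,0,0,0,0.5,40,0,0,0,0,0,2.8,40,0,0,0,0,0,2.8,40,0,0,0,0,0,2.8,40,0,0,0,0,0,2.8,40]}}

```text
time: 7.3
tcp_pos: [0.4565, -0.0075, 0.2004]
eef_rot: [[-0.0, -0.002, 1.0], [-1.0, -0.0, -0.0], [0.0, -1.0, -0.002]]
force: [-0.7, -0.3, -1.0]
width: 0.844
```

```bash
cat >> h.py <<'E'
def gaugecheck(f,z):
    "z: assumed collar top height"
    s=get_state();print(s['time'],np.round(s['tcp_pos'],4),s['width']*85)
    P,im=snap('wrist');a=im[100:260,170:330]
    for c in blobs(im,*C['y'],40): print('wrist y',np.round(c.mean(0)),[np.round(circ(P,c,q),4).tolist() for q in (z,.03,.0437,.0587)])
    P,im=snap('scene');b=im[150:230,187:267]
    for c in blobs(im,*C['y'],15): print('scene y',np.round(c.mean(0)),np.round(px2w(P,c.mean(0),z)[0],3))
    cv2.imwrite('pics/'+f,cv2.cvtColor(np.hstack([cv2.resize(x,(400,400),interpolation=cv2.INTER_CUBIC) for x in (a,b)]),cv2.COLOR_RGB2BGR))
E
python3 -c "
from h import *
gaugecheck('g1.png',.03)"
```

```text
7.3 [ 0.4565 -0.0075  0.2004] 71.77470542441343
wrist y [252. 171.] [[0.4582, -0.0065, 48.4485], [0.4582, -0.0065, 48.4485], [0.4614, -0.0065, 46.3346], [0.4649, -0.0065, 44.0201]]
scene y [221. 248.] [ 0.689 -0.118  0.03 ]
scene y [262. 234.] [ 0.689 -0.007  0.03 ]
scene y [301. 220.] [0.687 0.108 0.03 ]
scene y [227. 182.] [ 0.466 -0.012  0.03 ]
```

View pics/g1.png

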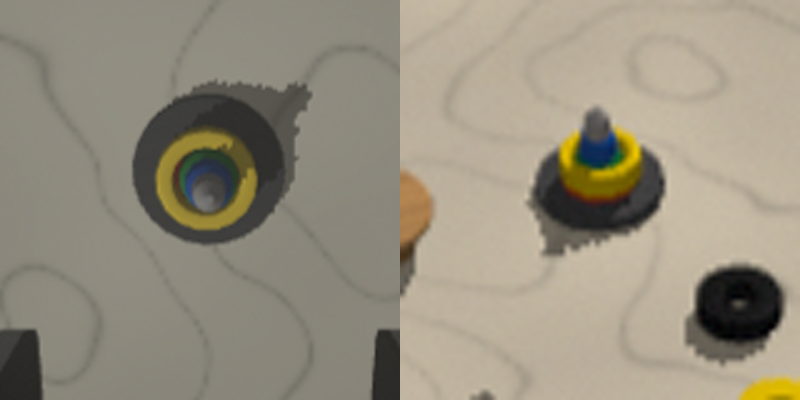

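The crop shows the collar resting level on the red disc: a red one. I regrasp it and carry it to the red tray.

Request:
{"op": "send_rows", "data": {"commands": [0,0,0,0,0,-3,20,0,0,0,0,0,-3,20,0,0,0,0,0,-4.6,20,0,0,0,0,0,-4.6,20,0,0,0,0,0,-4.6,20,0,0,0,0,0,-4.6,255,0,0,0,0,0,-4.6,255,0,0,0,0,0,-4.6,255,0,0,0,0,0,-4.6,255,0,0,0,0,0,-4.2,255,0,0,0,0,0,-3.5,255,0,0,0,0,0,-1.8,255,0,0,0,0,0,-1.8,255,0,0,0,3.26,6.66,-2.5,255,0,0,0,3.26,6.66,-2.5,255,0,0,0,3.26,6.66,-2.5,255,0,0,0,3.26,6.66,-2.5,255,0,0,0,3.26,6.66,-2.5,255,0,0,0,3.26,6.66,-2.5,255,0,0,0,3.26,6.66,-2.5,255]}}

```text
time: 9.9
tcp_pos: [0.5872, 0.258, 0.1011]
eef_rot: [[-0.0, -0.001, 1.0], [-1.0, -0.002, -0.0], [0.002, -1.0, -0.001]]
force: [-0.7, 0.2, 0.6]
width: 0.536
```

Request:
{"op": "send_rows", "data": {"commands": [0,0,0,0,0,-1.5,255,0,0,0,0,0,-1.5,255,0,0,0,0,0,-2.3,255,0,0,0,0,0,-2.3,255,0,0,0,0,0,-2.3,255,0,0,0,0,0,-2.3,70,0,0,0,0,0,-2.3,70,0,0,0,0,0,-2.3,70,0,0,0,0,0,0,70,0,0,0,0,0,0,70,0,0,0,0,0,2.5,0,0,0,0,0,0,2.5,0,0,0,0,0,0,2.5,0,0,0,0,0,0,2.5,0]}}

```text
time: 11.65
tcp_pos: [0.5871, 0.2586, 0.2005]
eef_rot: [[-0.0, -0.001, 1.0], [-1.0, -0.001, -0.0], [0.001, -1.0, -0.001]]
force: [-0.2, 0.2, -1.0]
width: 1.004
```

```bash
python3 - <<'E'
from h import *
s=get_state();print(s['time'],np.round(s['tcp_pos'],4),s['width']*85,s['force'])
P,im=snap('wrist','w3.png');report(P,im,(('y',.020),))
P,im=snap('top');report(P,im)
E
```

```text
11.65 [0.5871 0.2586 0.2005] 85.34020435536081 [-0.22054103  0.23561593 -0.97068144]
y px [252. 171.] n 109 xy,d [ 0.5865  0.2589 48.9824]
y px [372.  97.] n 125 xy,d [ 0.6714  0.125  51.255 ]
y px [474.  96.] n 137 xy,d [6.73500e-01 1.05000e-02 5.59722e+01]
r px [442. 262.] n 83 xy,d [ 4.58500e-01 -4.50000e-03  4.38213e+01]
r px [255. 142.] n 393 xy,d [  0.6163   0.256  166.6705]
b px [456. 275.] n 36 xy,d [4.58200e-01 2.90000e-03 2.11245e+01]
b px [255. 264.] n 321 xy,d [  0.4696   0.2605 143.3794]
g px [447. 267.] n 53 xy,d [ 0.4788  0.0292 27.3524]
y px [252. 171.] n 109 xy,d [ 0.5874  0.2589 48.3855]
y px [372.  97.] n 125 xy,d [ 0.6713  0.1267 50.63  ]
y px [474.  96.] n 137 xy,d [6.73400e-01 1.36000e-02 5.52896e+01]
y px [298. 152.] n 45 xy,d [ 0.6703 -0.1096 49.6545]
y px [259. 152.] n 46 xy,d [6.71100e-01 4.40000e-03 4.94695e+01]
y px [219. 152.] n 46 xy,d [ 0.6699  0.1212 49.4463]
r px [264. 226.] n 42 xy,d [ 4.56900e-01 -7.60000e-03  4.43427e+01]
r px [180. 167.] n 160 xy,d [  0.6153   0.2548 166.9862]
g px [314. 229.] n 27 xy,d [ 0.4456 -0.1434 28.8561]
```

View pics/w3.png

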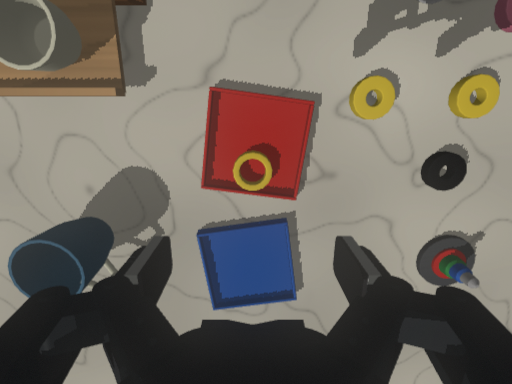

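The red-step collar lies flat in the red tray at pixel (252,171). Next is the collar at (0.670, 0.1215): hover first, then a numeric check.

Request:
{"op": "send_rows", "data": {"commands": [0,0,0,2.05,-3.43,0,0,0,0,0,2.05,-3.43,0,0,0,0,0,2.05,-3.43,0,0,0,0,0,2.05,-3.43,0,0,0,0,0,2.05,-3.43,0,0]}}

```text
time: 12.38
tcp_pos: [0.6684, 0.123, 0.1996]
eef_rot: [[0.001, -0.003, 1.0], [-1.0, 0.001, 0.001], [-0.001, -1.0, -0.003]]
force: [-0.7, 1.0, -0.1]
width: 1.0
```

```bash
python3 - <<'E'
from h import *
s=get_state();print(s['time'],np.round(s['tcp_pos'],4))
P,im=snap('wrist');report(P,im)
E
```

```text
12.375 [0.6684 0.123  0.1996]
y px [147. 228.] n 137 xy,d [ 0.587   0.2576 53.7072]
y px [254. 167.] n 107 xy,d [ 0.6721  0.122  47.4295]
y px [443. 166.] n 120 xy,d [ 0.6738 -0.1046 55.5066]
y px [349. 165.] n 112 xy,d [6.73600e-01 7.60000e-03 5.06997e+01]
r px [336. 310.] n 65 xy,d [ 4.60500e-01 -1.80000e-03  4.16331e+01]
r px [149. 230.] n 50 xy,d [ 0.5892  0.2578 26.906 ]
r px [148. 208.] n 424 xy,d [  0.6162   0.2563 167.3795]
b px [179. 305.] n 139 xy,d [ 0.4906  0.2157 90.5323]
```

Request:
{"op": "send_rows", "data": {"commands": [0,0,0,0.03,0,-3.5,0,0,0,0,0.03,0,-3.5,0,0,0,0,0.03,0,-3.5,0,0,0,0,0.03,0,-4.97,0,0,0,0,0.03,0,-4.97,0,0,0,0,0.03,0,-4.97,0,0,0,0,0.03,0,-4.97,255,0,0,0,0.03,0,-4.97,255,0,0,0,0.03,0,-4.97,255,0,0,0,0.03,0,-4.97,255,0,0,0,0.03,0,-2.5,255,0,0,0,0.03,0,-2.5,255,0,0,0,-5.31,-3.23,-2.5,255,0,0,0,-5.31,-3.23,-2.5,255,0,0,0,-5.31,-3.23,-2.5,255,0,0,0,-5.31,-3.23,-2.5,255,0,0,0,-5.31,-3.23,-2.5,255,0,0,0,-5.31,-3.23,-2.8,255,0,0,0,-5.31,-3.23,-2.8,255,0,0,0,-5.31,-3.23,-2.8,255]}}

```text
time: 14.92
tcp_pos: [0.4588, -0.0062, 0.0895]
eef_rot: [[0.001, 0.001, 1.0], [-1.0, 0.001, 0.001], [-0.001, -1.0, 0.001]]
force: [0.5, 0.2, -0.8]
width: 0.54
```

```bash
cat >> h.py <<'E'
def held():
    s=get_state();print(s['time'],np.round(s['tcp_pos'],4),s['width']*85,s['force'])
    P,im=snap('wrist')
    h=cv2.inRange(cv2.cvtColor(im,cv2.COLOR_RGB2HSV),*C['y'])
    cs,hi=cv2.findContours(h,cv2.RETR_CCOMP,cv2.CHAIN_APPROX_NONE)
    for c,q in zip(cs,hi[0]):
        if cv2.contourArea(c)>60:
            c=c.reshape(-1,2);z=s['tcp_pos'][2]
            if abs(c.mean(0)[0]-252)<40: print('hole' if q[3]>=0 else 'outer',c.mean(0).round(),[np.round(np.array(circ(P,c,z+d))-[*s['tcp_pos'][:2],0],4).tolist() for d in (-.002,.014)])
    for c in blobs(im,*C['r'],40): print('r',np.round(circ(P,c,.014),4))
E
python3 -c "
from h import *
held()"
```

```text
14.925 [ 0.4588 -0.0062  0.0895] 45.9336837540567 [ 0.48092541  0.15519409 -0.75565508]
outer [252. 247.] [[-0.0056, 0.0007, 56.2033], [0.0032, 0.0007, 50.002]]
hole [252. 246.] [[-0.0035, 0.0007, 18.2723], [0.0051, 0.0007, 16.2712]]
r [ 4.57600e-01 -7.70000e-03  4.39888e+01]
```

Request:
{"op": "send_rows", "data": {"commands": [0,0,0,-0.01,-0.012,-0.4,255,0,0,0,-0.01,-0.012,-0.4,255,0,0,0,-0.01,-0.012,-0.6,255,0,0,0,-0.01,-0.012,-0.75,255,0,0,0,-0.01,-0.012,-0.85,255,0,0,0,-0.01,-0.012,-0.85,255,0,0,0,-0.01,-0.012,-0.85,255]}}

```text
time: 15.85
tcp_pos: [0.4571, -0.0079, 0.0554]
eef_rot: [[-0.0, 0.0, 1.0], [-1.0, -0.0, -0.0], [0.0, -1.0, 0.0]]
force: [0.7, 0.2, -0.6]
width: 0.546
```

Request:
{"op": "send_rows", "data": {"commands": [0,0,0,0,0,-0.1,255,0,0,0,0,0,-0.1,255,0,0,0,0,0,-0.1,40,0,0,0,0,0,-0.1,40,0,0,0,0,0,-0.1,40,0,0,0,0,0,1,40,0,0,0,0,0,1,40,0,0,0,0,0,3.65,40,0,0,0,0,0,3.65,40,0,0,0,0,0,3.65,40,0,0,0,0,0,3.65,40]}}

```text
time: 17.23
tcp_pos: [0.4561, -0.0081, 0.2003]
eef_rot: [[-0.0, -0.002, 1.0], [-1.0, -0.0, -0.0], [0.0, -1.0, -0.002]]
force: [0.3, -1.1, -0.8]
width: 0.843
```

```bash
python3 -c "
from h import *
gaugecheck('g2.png',.0587)"
```

```text
17.225 [ 0.4561 -0.0081  0.2003] 71.66742839020111
wrist y [252. 178.] [[0.4574, -0.0074, 48.1097], [0.45, -0.0074, 52.9535], [0.4535, -0.0074, 50.6414], [0.4574, -0.0074, 48.1097]]
wrist y [14. 54.] [[0.5775, 0.2196, 43.7524], [0.5823, 0.2425, 48.1555], [0.58, 0.2315, 46.0538], [0.5775, 0.2196, 43.7524]]
scene y [221. 248.] [ 0.712 -0.126  0.059]
scene y [262. 234.] [ 0.713 -0.018  0.059]
scene y [328. 186.] [0.629 0.223 0.059]
scene y [226. 174.] [ 0.465 -0.014  0.059]
```

View pics/g2.png

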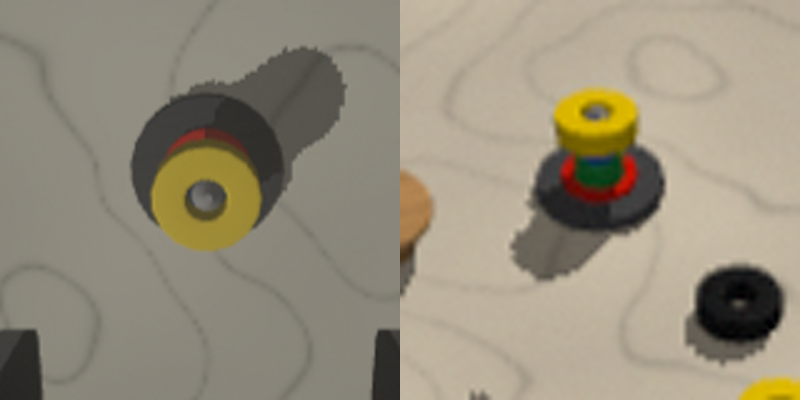

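The collar sits level on the blue shoulder: a blue one. It goes to the +x half of the blue tray.

Request:
{"op": "send_rows", "data": {"commands": [0,0,0,0,0,-2.5,20,0,0,0,0,0,-2.5,20,0,0,0,0,0,-3.89,20,0,0,0,0,0,-3.89,20,0,0,0,0,0,-3.89,20,0,0,0,0,0,-3.89,255,0,0,0,0,0,-3.89,255,0,0,0,0,0,-3.89,255,0,0,0,0,0,-3.89,255,0,0,0,0,0,-3.5,255,0,0,0,0,0,-3,255,0,0,0,0,0,-1.8,255,0,0,0,0,0,-1.8,255,0,0,0,0.56,6.92,-2.5,255,0,0,0,0.56,6.92,-2.5,255,0,0,0,0.56,6.92,-2.5,255,0,0,0,0.56,6.92,-2.5,255,0,0,0,0.56,6.92,-2.5,255,0,0,0,0.56,6.92,-2.5,255,0,0,0,0.56,6.92,-2.5,255]}}

```text
time: 19.82
tcp_pos: [0.479, 0.2672, 0.1008]
eef_rot: [[-0.001, -0.001, 1.0], [-1.0, -0.002, -0.001], [0.002, -1.0, -0.001]]
force: [0.8, -0.7, -0.5]
width: 0.543
```

Request:
{"op": "send_rows", "data": {"commands": [0,0,0,0,0,-1.5,255,0,0,0,0,0,-1.5,255,0,0,0,0,0,-2.3,255,0,0,0,0,0,-2.3,255,0,0,0,0,0,-2.3,255,0,0,0,0,0,-2.3,70,0,0,0,0,0,-2.3,70,0,0,0,0,0,-2.3,70,0,0,0,0,0,0,70,0,0,0,0,0,0,70,0,0,0,0,0,2.5,0,0,0,0,0,0,2.5,0,0,0,0,0,0,2.5,0,0,0,0,0,0,2.5,0]}}

```text
time: 21.58
tcp_pos: [0.4788, 0.2684, 0.2006]
eef_rot: [[-0.0, -0.001, 1.0], [-1.0, -0.001, -0.0], [0.001, -1.0, -0.001]]
force: [0.1, 0.1, 0.0]
width: 0.996
```

```bash
python3 - <<'E'
from h import *
s=get_state();print(s['time'],np.round(s['tcp_pos'],4),s['width']*85,s['force'])
P,im=snap('wrist');report(P,im,(('y',.020),('b',.016)))
P,im=snap('top');report(P,im)
E
```

```text
21.575 [0.4788 0.2684 0.2006] 84.65151638554016 [0.06724893 0.08968556 0.02285708]
y px [252. 171.] n 108 xy,d [ 0.4777  0.2694 48.1893]
y px [261.  74.] n 125 xy,d [ 0.5867  0.2596 47.7656]
y px [496.   5.] n 79 xy,d [6.5420e-01 1.9100e-02 3.7201e+01]
r px [471. 185.] n 128 xy,d [ 4.58200e-01 -5.70000e-03  4.56247e+01]
r px [265.  50.] n 423 xy,d [  0.6122   0.2566 161.3541]
b px [485. 192.] n 62 xy,d [4.59200e-01 7.00000e-04 2.57636e+01]
b px [259. 183.] n 358 xy,d [  0.4618   0.2636 145.8579]
g px [475. 187.] n 76 xy,d [4.69000e-01 2.71000e-02 2.93369e+01]
y px [252. 171.] n 108 xy,d [ 0.4786  0.2694 47.6021]
y px [261.  74.] n 125 xy,d [ 0.5863  0.2597 47.1835]
y px [496.   5.] n 79 xy,d [6.52900e-01 2.22000e-02 3.67483e+01]
b px [485. 192.] n 62 xy,d [ 4.51500e-01 -2.15000e-02  2.78801e+01]
b px [259. 183.] n 358 xy,d [  0.4543   0.2631 157.918 ]
y px [167. 224.] n 31 xy,d [ 0.4686  0.2691 42.5951]
y px [171. 181.] n 44 xy,d [ 0.5861  0.2585 47.2807]
y px [298. 152.] n 45 xy,d [ 0.6703 -0.1096 49.6545]
y px [259. 152.] n 45 xy,d [6.71000e-01 4.60000e-03 4.93105e+01]
r px [264. 226.] n 41 xy,d [ 4.56900e-01 -7.60000e-03  4.43427e+01]
r px [172. 172.] n 161 xy,d [  0.6153   0.2548 166.9862]
b px [174. 227.] n 160 xy,d [  0.4537   0.2428 138.6863]
g px [314. 229.] n 27 xy,d [ 0.4456 -0.1434 28.8561]
```

Placed in the blue tray. Next is the collar at (0.671, 0.0045).

Request:
{"op": "send_rows", "data": {"commands": [0,0,0,4.79,-6.61,0,0,0,0,0,4.79,-6.61,0,0,0,0,0,4.79,-6.61,0,0,0,0,0,4.79,-6.61,0,0,0,0,0,4.79,-6.61,0,0,0,0,0,4.79,-6.61,0,0,0,0,0,4.79,-6.61,0,0,0,0,0,4.79,-6.61,0,0]}}

```text
time: 22.68
tcp_pos: [0.6695, 0.0078, 0.2005]
eef_rot: [[0.004, -0.002, 1.0], [-1.0, 0.002, 0.004], [-0.002, -1.0, -0.002]]
force: [0.3, -0.0, 0.7]
width: 1.0
```

```bash
python3 - <<'E'
from h import *
s=get_state();print(s['time'],np.round(s['tcp_pos'],4))
P,im=snap('wrist');report(P,im)
E
```

```text
22.675 [0.6695 0.0078 0.2005]
y px [ 74. 289.] n 45 xy,d [ 0.5015  0.2553 27.9016]
y px [ 60. 231.] n 108 xy,d [ 0.5876  0.2569 57.3568]
y px [349. 167.] n 110 xy,d [ 0.6735 -0.1072 50.4825]
y px [255. 167.] n 108 xy,d [6.73800e-01 5.10000e-03 4.77083e+01]
r px [255. 310.] n 56 xy,d [ 4.6100e-01 -7.0000e-04  4.1284e+01]
r px [ 57. 207.] n 359 xy,d [  0.6163   0.2567 166.442 ]
b px [ 59. 284.] n 170 xy,d [  0.5259   0.2524 107.2912]
g px [497. 244.] n 132 xy,d [ 0.5901 -0.2801 71.0505]
```

Request:
{"op": "send_rows", "data": {"commands": [0,0,0,0.03,0.01,-3.5,0,0,0,0,0.03,0.01,-3.5,0,0,0,0,0.03,0.01,-3.5,0,0,0,0,0.03,0.01,-4.97,0,0,0,0,0.03,0.01,-4.97,0,0,0,0,0.03,0.01,-4.97,0,0,0,0,0.03,0.01,-4.97,255,0,0,0,0.03,0.01,-4.97,255,0,0,0,0.03,0.01,-4.97,255,0,0,0,0.03,0.01,-4.97,255,0,0,0,0.03,0.01,-2.5,255,0,0,0,0.03,0.01,-2.5,255,0,0,0,-5.35,-0.31,-2.5,255,0,0,0,-5.35,-0.31,-2.5,255,0,0,0,-5.35,-0.31,-2.5,255,0,0,0,-5.35,-0.31,-2.5,255,0,0,0,-5.35,-0.31,-2.5,255,0,0,0,-5.35,-0.31,-2.8,255,0,0,0,-5.35,-0.31,-2.8,255,0,0,0,-5.35,-0.31,-2.8,255]}}

```text
time: 25.22
tcp_pos: [0.4579, -0.0074, 0.0891]
eef_rot: [[0.0, 0.0, 1.0], [-1.0, 0.001, 0.0], [-0.001, -1.0, 0.0]]
force: [0.3, -0.4, -0.5]
width: 0.546
```

```bash
python3 -c "
from h import *
held()"
```

```text
25.225 [ 0.4579 -0.0074  0.0891] 46.45191316207159 [ 0.28573401 -0.36641956 -0.48452997]
outer [252. 247.] [[-0.0055, 0.0006, 56.243], [0.0033, 0.0006, 50.0347]]
hole [252. 246.] [[-0.0035, 0.0008, 18.2731], [0.0051, 0.0008, 16.271]]
r [ 4.5770e-01 -7.6000e-03  4.3964e+01]
```

Its offset in the jaws is the same as the last collar's, so I use the same descent.

Request:
{"op": "send_rows", "data": {"commands": [0,0,0,0,0,-0.4,255,0,0,0,0,0,-0.4,255,0,0,0,0,0,-0.6,255,0,0,0,0,0,-0.75,255,0,0,0,0,0,-0.85,255,0,0,0,0,0,-0.85,255,0,0,0,0,0,-0.95,255,0,0,0,0,0,-0.95,255,0,0,0,0,0,-0.95,40,0,0,0,0,0,-0.95,40,0,0,0,0,0,-0.95,40,0,0,0,0,0,0.5,40,0,0,0,0,0,0.5,40,0,0,0,0,0,2.8,40,0,0,0,0,0,2.8,40,0,0,0,0,0,2.8,40,0,0,0,0,0,2.8,40]}}

```text
time: 27.4
tcp_pos: [0.4559, -0.0081, 0.2001]
eef_rot: [[-0.0, -0.002, 1.0], [-1.0, -0.0, -0.0], [0.0, -1.0, -0.002]]
force: [-0.5, -0.6, 0.1]
width: 0.84
```

```bash
python3 -c "
from h import *
gaugecheck('g3.png',.0587)"
```

```text
27.4 [ 0.4559 -0.0081  0.2001] 71.42186092082517
wrist y [252. 178.] [[0.4572, -0.0074, 48.2656], [0.4498, -0.0075, 53.129], [0.4533, -0.0075, 50.8073], [0.4572, -0.0074, 48.2656]]
wrist y [ 21. 152.] [[0.4846, 0.2312, 49.5498], [0.48, 0.2553, 54.5431], [0.4822, 0.2438, 52.1595], [0.4846, 0.2312, 49.5498]]
wrist y [14. 53.] [[0.5774, 0.2195, 43.398], [0.5822, 0.2424, 47.7689], [0.5799, 0.2314, 45.6824], [0.5774, 0.2195, 43.398]]
scene y [221. 248.] [ 0.712 -0.126  0.059]
scene y [328. 186.] [0.628 0.223 0.059]
scene y [226. 174.] [ 0.465 -0.013  0.059]
scene y [312. 164.] [0.525 0.233 0.059]
```

View pics/g3.png

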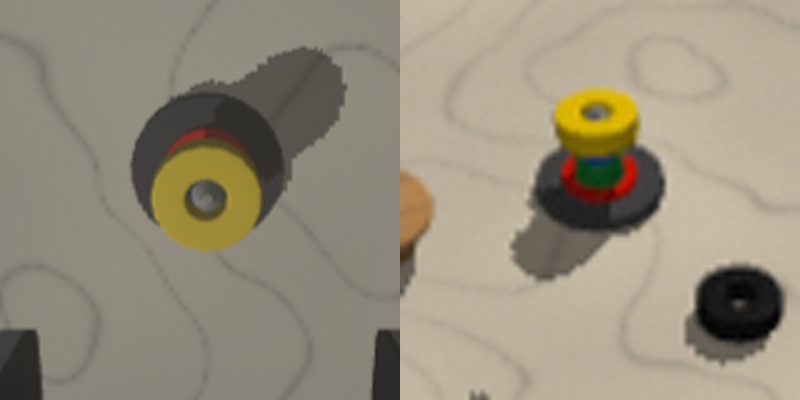

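Blue step again, level. This one goes to the near half of the blue tray.

Request:
{"op": "send_rows", "data": {"commands": [0,0,0,0,0,-2.5,20,0,0,0,0,0,-2.5,20,0,0,0,0,0,-3.89,20,0,0,0,0,0,-3.89,20,0,0,0,0,0,-3.89,20,0,0,0,0,0,-3.89,255,0,0,0,0,0,-3.89,255,0,0,0,0,0,-3.89,255,0,0,0,0,0,-3.89,255,0,0,0,0,0,-3.5,255,0,0,0,0,0,-3,255,0,0,0,0,0,-1.8,255,0,0,0,0,0,-1.8,255,0,0,0,-0.82,6.71,-2.5,255,0,0,0,-0.82,6.71,-2.5,255,0,0,0,-0.82,6.71,-2.5,255,0,0,0,-0.82,6.71,-2.5,255,0,0,0,-0.82,6.71,-2.5,255,0,0,0,-0.82,6.71,-2.5,255,0,0,0,-0.82,6.71,-2.5,255]}}

```text
time: 30.0
tcp_pos: [0.4242, 0.2584, 0.1009]
eef_rot: [[-0.002, -0.001, 1.0], [-1.0, -0.002, -0.002], [0.002, -1.0, -0.001]]
force: [0.2, 0.3, 0.5]
width: 0.544
```

Request:
{"op": "send_rows", "data": {"commands": [0,0,0,0,0,-1.5,255,0,0,0,0,0,-1.5,255,0,0,0,0,0,-2.3,255,0,0,0,0,0,-2.3,255,0,0,0,0,0,-2.3,255,0,0,0,0,0,-2.3,70,0,0,0,0,0,-2.3,70,0,0,0,0,0,-2.3,70,0,0,0,0,0,0,70,0,0,0,0,0,0,70,0,0,0,0,0,2.5,0,0,0,0,0,0,2.5,0,0,0,0,0,0,2.5,0,0,0,0,0,0,2.5,0]}}

```text
time: 31.75
tcp_pos: [0.4237, 0.2599, 0.2006]
eef_rot: [[-0.0, -0.001, 1.0], [-1.0, -0.001, -0.0], [0.001, -1.0, -0.001]]
force: [0.2, 0.2, -0.9]
width: 1.001
```

```bash
python3 - <<'E'
from h import *
s=get_state();print(s['time'],np.round(s['tcp_pos'],4),s['width']*85,s['force'])
P,im=snap('wrist');report(P,im,(('y',.020),))
P,im=snap('top');report(P,im)
E
```

```text
31.75 [0.4237 0.2599 0.2006] 85.04406882437793 [ 0.15699047  0.20802843 -0.85178295]
y px [252. 171.] n 108 xy,d [ 0.4222  0.2609 48.8038]
y px [244. 125.] n 115 xy,d [ 0.4775  0.2697 47.5617]
y px [253.  19.] n 137 xy,d [ 0.5855  0.2593 48.7356]
r px [474. 141.] n 142 xy,d [ 4.57700e-01 -5.90000e-03  4.56875e+01]
r px [253.  19.] n 79 xy,d [ 0.5857  0.2597 29.9697]
r px [254.  28.] n 395 xy,d [  0.5854   0.2604 130.4679]
b px [491. 144.] n 73 xy,d [ 4.58000e-01 -8.00000e-04  2.73285e+01]
b px [253. 135.] n 623 xy,d [  0.4581   0.2648 148.7063]
g px [479. 142.] n 90 xy,d [4.62400e-01 2.56000e-02 3.02052e+01]
y px [252. 171.] n 108 xy,d [ 0.4231  0.2609 48.2092]
y px [244. 125.] n 115 xy,d [ 0.4778  0.2696 46.9823]
y px [253.  19.] n 137 xy,d [ 0.5845  0.2593 48.1418]
y px [167. 219.] n 45 xy,d [ 0.477   0.2691 48.7955]
y px [171. 181.] n 45 xy,d [ 0.5861  0.2585 47.1434]
y px [298. 152.] n 44 xy,d [ 0.6705 -0.1089 49.4264]
r px [264. 226.] n 41 xy,d [ 4.56900e-01 -7.60000e-03  4.43318e+01]
r px [172. 172.] n 161 xy,d [  0.6153   0.2548 166.9862]
b px [169. 230.] n 219 xy,d [  0.4513   0.2581 158.1093]
g px [314. 229.] n 27 xy,d [ 0.4456 -0.1434 28.8561]
```

Both blue collars are placed. Now the last one, at (0.671,-0.109).

Request:
{"op": "send_rows", "data": {"commands": [0,0,0,6.18,-9.23,0,0,0,0,0,6.18,-9.23,0,0,0,0,0,6.18,-9.23,0,0,0,0,0,6.18,-9.23,0,0,0,0,0,6.18,-9.23,0,0,0,0,0,6.18,-9.23,0,0,0,0,0,6.18,-9.23,0,0,0,0,0,6.18,-9.23,0,0,0,0,0,6.18,-9.23,0,0,0,0,0,6.18,-9.23,0,0,0,0,0,6.18,-9.23,0,0]}}

```text
time: 33.22
tcp_pos: [0.6708, -0.1059, 0.2014]
eef_rot: [[0.004, -0.0, 1.0], [-1.0, 0.001, 0.004], [-0.001, -1.0, -0.0]]
force: [-0.3, -0.0, 0.1]
width: 1.001
```

```bash
python3 - <<'E'
from h import *
s=get_state();print(s['time'],np.round(s['tcp_pos'],4))
P,im=snap('wrist');report(P,im)
E
```

```text
33.225 [ 0.6708 -0.1059  0.2014]
y px [  3. 301.] n 54 xy,d [ 0.4808  0.2492 45.5033]
y px [256. 168.] n 106 xy,d [ 0.6732 -0.1096 47.3648]
r px [185. 311.] n 100 xy,d [ 4.58600e-01 -8.50000e-03  4.46881e+01]
r px [  8. 216.] n 198 xy,d [  0.61     0.2118 121.3637]
b px [ 14. 294.] n 116 xy,d [ 0.5084  0.2075 64.3767]
g px [397. 251.] n 71 xy,d [ 0.5835 -0.2744 42.5033]
```

Request:
{"op": "send_rows", "data": {"commands": [0,0,0,0.01,0,-3.5,0,0,0,0,0.01,0,-3.5,0,0,0,0,0.01,0,-3.5,0,0,0,0,0.01,0,-4.97,0,0,0,0,0.01,0,-4.97,0,0,0,0,0.01,0,-4.97,0,0,0,0,0.01,0,-4.97,255,0,0,0,0.01,0,-4.97,255,0,0,0,0.01,0,-4.97,255,0,0,0,0.01,0,-4.97,255,0,0,0,0.01,0,-2.5,255,0,0,0,0.01,0,-2.5,255,0,0,0,-5.36,2.52,-2.5,255,0,0,0,-5.36,2.52,-2.5,255,0,0,0,-5.36,2.52,-2.5,255,0,0,0,-5.36,2.52,-2.5,255,0,0,0,-5.36,2.52,-2.5,255,0,0,0,-5.36,2.52,-2.8,255,0,0,0,-5.36,2.52,-2.8,255,0,0,0,-5.36,2.52,-2.8,255]}}

```text
time: 35.78
tcp_pos: [0.4581, -0.0081, 0.0892]
eef_rot: [[-0.001, 0.0, 1.0], [-1.0, 0.001, -0.001], [-0.001, -1.0, 0.0]]
force: [0.4, -0.5, -0.4]
width: 0.544
```

```bash
python3 -c "
from h import *
held()"
```

```text
35.775 [ 0.4581 -0.0081  0.0892] 46.27725525223942 [ 0.41470799 -0.54607398 -0.40548965]
outer [252. 247.] [[-0.0057, 0.0009, 56.0288], [0.0031, 0.0009, 49.8447]]
hole [252. 246.] [[-0.0022, 0.0011, 25.759], [0.0062, 0.001, 22.9278]]
r [ 4.57700e-01 -7.70000e-03  4.37959e+01]
```

Request:
{"op": "send_rows", "data": {"commands": [0,0,0,0,0,-0.4,255,0,0,0,0,0,-0.4,255,0,0,0,0,0,-0.6,255,0,0,0,0,0,-0.75,255,0,0,0,0,0,-0.95,255,0,0,0,0,0,-1.15,255,0,0,0,0,0,-1.28,255,0,0,0,0,0,-1.28,255,0,0,0,0,0,-1.28,40,0,0,0,0,0,-1.28,40,0,0,0,0,0,-1.28,40,0,0,0,0,0,0.5,40,0,0,0,0,0,0.5,40,0,0,0,0,0,2.8,40,0,0,0,0,0,2.8,40,0,0,0,0,0,2.8,40,0,0,0,0,0,2.8,40]}}

```text
time: 37.95
tcp_pos: [0.4559, -0.0082, 0.2002]
eef_rot: [[-0.0, -0.002, 1.0], [-1.0, -0.0, -0.0], [0.0, -1.0, -0.002]]
force: [0.2, -0.1, -1.3]
width: 0.841
```

```bash
python3 -c "
from h import *
gaugecheck('g4.png',.0437)"
```

```text
37.95 [ 0.4559 -0.0082  0.2002] 71.49530057159672
wrist y [ 38. 196.] [[0.4318, 0.2361, 52.6621], [0.4273, 0.2473, 55.0681], [0.4318, 0.2361, 52.6621], [0.4367, 0.2239, 50.0279]]
wrist y [252. 175.] [[0.4571, -0.0071, 48.3027], [0.4537, -0.0071, 50.5086], [0.4571, -0.0071, 48.3027], [0.4607, -0.0071, 45.8874]]
wrist y [ 21. 152.] [[0.4815, 0.2436, 51.9485], [0.4793, 0.2551, 54.3217], [0.4815, 0.2436, 51.9485], [0.484, 0.231, 49.3501]]
wrist y [14. 53.] [[0.5799, 0.2315, 45.5844], [0.5822, 0.2424, 47.6657], [0.5799, 0.2315, 45.5844], [0.5774, 0.2195, 43.3055]]
scene y [328. 186.] [0.614 0.234 0.044]
scene y [226. 178.] [ 0.464 -0.013  0.044]
scene y [306. 159.] [0.483 0.24  0.044]
```

View pics/g4.png

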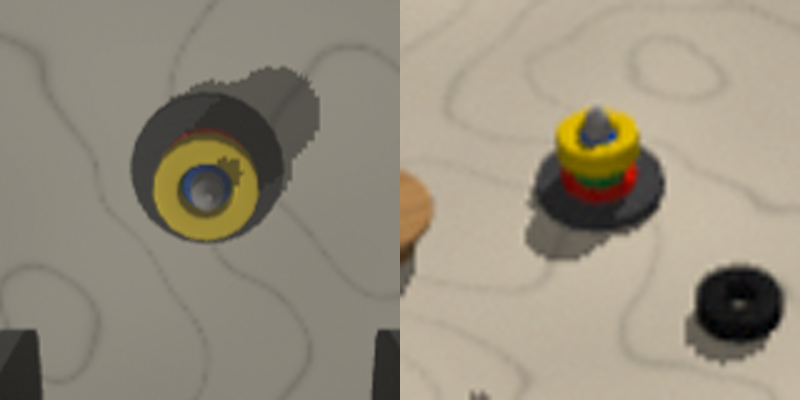

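It rests on the green step: a green one. I pick it up, and meanwhile measure the canister rim.

Request:
{"op": "send_rows", "data": {"commands": [0,0,0,0,0,-3,20,0,0,0,0,0,-3,20,0,0,0,0,0,-4.26,20,0,0,0,0,0,-4.26,20,0,0,0,0,0,-4.26,20,0,0,0,0,0,-4.26,255,0,0,0,0,0,-4.26,255,0,0,0,0,0,-4.26,255,0,0,0,0,0,-4.26,255,0,0,0,0,0,-3.8,255,0,0,0,0,0,-3,255,0,0,0,0,0,-1,255,0,0,0,0,0,0,255,0,0,0,0,0,0,255]}}

```text
time: 39.8
tcp_pos: [0.4616, -0.0077, 0.2072]
eef_rot: [[-0.0, 0.013, 1.0], [-1.0, -0.004, -0.0], [0.004, -1.0, 0.013]]
force: [0.5, -0.0, -0.1]
width: 0.545
```

```bash
python3 - <<'E'
from h import *
P=camera_params('top');print(px2w(P,[[378,181]],.09))
im=cv2.cvtColor(cv2.imread('pics/top0.png'),cv2.COLOR_BGR2RGB)
# bright, unsaturated rim
h=cv2.cvtColor(im,cv2.COLOR_RGB2HSV)[150:215,345:405];print(h[31,::3].tolist())
# stopper flange: wood
for n in('top',):
    m=cv2.inRange(cv2.cvtColor(im,cv2.COLOR_RGB2HSV),(8,70,80),(20,200,255))
    cs,_=cv2.findContours(m,cv2.RETR_EXTERNAL,cv2.CHAIN_APPROX_NONE)
    for c in cs:
        if cv2.contourArea(c)>100:
            c=c.reshape(-1,2);print(c.mean(0),np.round(circ(P,c,.028),4))
E
```

```text
[[ 0.57405878 -0.31537331  0.09      ]]
[[16, 36, 155], [17, 38, 156], [17, 38, 156], [17, 38, 156], [24, 38, 100], [66, 186, 59], [22, 36, 106], [23, 36, 149], [22, 35, 80], [22, 35, 80], [22, 35, 80], [25, 36, 79], [24, 38, 68], [24, 35, 72], [22, 37, 104], [21, 35, 101], [24, 35, 139], [18, 36, 158], [17, 34, 158], [16, 37, 158]]
[485.02597403 284.51298701] [  0.2896  -0.6213 168.7851]
[313.42342342 229.01801802] [ 0.446  -0.1452 78.701 ]
[ 61.         145.98616601] [  0.7017   0.5704 344.6413]
[240.71929825  82.71929825] [8.75200e-01 5.69000e-02 8.06362e+01]
[55.06412478 84.57365685] [  0.8979   0.5885 405.3807]
```

Request:
{"op": "send_rows", "data": {"commands": [0,0,0,2.92,-7.3,0.75,255,0,0,0,2.92,-7.3,0.75,255,0,0,0,2.92,-7.3,0.75,255,0,0,0,2.92,-7.3,0.75,255,0,0,0,2.92,-7.3,0.75,255,0,0,0,2.92,-7.3,0.75,255,0,0,0,2.92,-7.3,0.75,255,0,0,0,2.92,-7.3,0.75,255,0,0,0,2.92,-7.3,0.75,255,0,0,0,2.92,-7.3,0.75,255]}}

```text
time: 41.05
tcp_pos: [0.5738, -0.2988, 0.2316]
eef_rot: [[0.002, 0.0, 1.0], [-1.0, -0.0, 0.002], [0.0, -1.0, 0.0]]
force: [-0.3, -0.0, 0.5]
width: 0.546
```

```bash
python3 - <<'E'
from h import *
s=get_state();print(s['time'],np.round(s['tcp_pos'],4),s['width']*85)
P,im=snap('wrist','w5.png');np.save('w5.npy',P['pose']);report(P,im)
E
```

```text
41.05 [ 0.5738 -0.2988  0.2316] 46.37562636050956
y px [252. 249.] n 244 xy,d [  0.4485  -0.3002 136.8645]
r px [ 61. 251.] n 35 xy,d [ 4.47700e-01 -1.77000e-02  3.01786e+01]
r px [ 43. 235.] n 32 xy,d [4.70100e-01 1.00000e-04 2.84066e+01]
g px [136. 266.] n 52 xy,d [ 0.4483 -0.1476 26.0525]
```

View pics/w5.png

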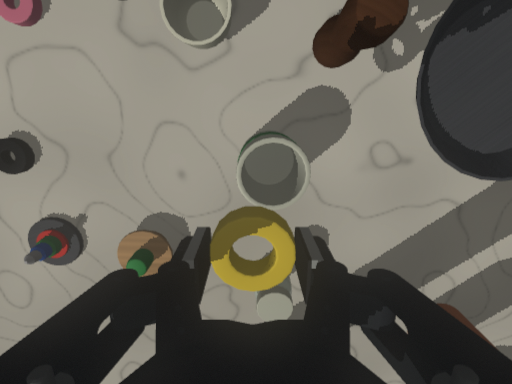

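```bash
cat > rim.py <<'E'
from h import *
def rim(P,im,roi,thr):
    x0,y0,x1,y1=roi;g=cv2.cvtColor(im,cv2.COLOR_RGB2GRAY)[y0:y1,x0:x1]
    m=(g>thr).astype(np.uint8)*255
    cs,hi=cv2.findContours(m,cv2.RETR_CCOMP,cv2.CHAIN_APPROX_NONE)
    for c,q in zip(cs,hi[0]):
        if cv2.contourArea(c)>400:
            c=c.reshape(-1,2)+[x0,y0];e=cv2.fitEllipse(c.astype(np.float32))
            print('hole' if q[3]>=0 else 'outer',np.round(e[0]),np.round(e[1]),np.round(px2w(P,[e[0]],.09)[0],4),np.round(circ(P,c,.09),4))
E
python3 - <<'E'
from rim import *
im=cv2.cvtColor(cv2.imread('pics/w5.png'),cv2.COLOR_BGR2RGB);P=camera_params('wrist');P['pose']=np.load('w5.npy')
g=cv2.cvtColor(im,cv2.COLOR_RGB2GRAY);print(g[170,228:320:2].tolist());print(g[125:215:2,273].tolist())
for t in (150,165,175): print(t);rim(P,im,(225,125,320,205),t)
E
```

```text
[150, 150, 149, 150, 149, 155, 134, 74, 75, 83, 92, 92, 92, 92, 92, 91, 91, 91, 91, 91, 91, 90, 91, 90, 91, 90, 91, 90, 90, 90, 91, 88, 73, 73, 72, 111, 113, 117, 125, 163, 144, 128, 151, 152, 152, 152]
[93, 93, 92, 71, 57, 78, 115, 148, 152, 92, 92, 92, 92, 92, 92, 92, 91, 91, 90, 91, 90, 90, 91, 91, 91, 91, 90, 91, 90, 89, 76, 78, 77, 77, 77, 78, 77, 76, 78, 77, 105, 145, 148, 88, 75]
150
outer [241. 133.] [22. 36.] [ 0.6228 -0.286   0.09  ] [ 0.6264 -0.2886 37.2388]
165
175Traceback (most recent call last):
  File "<stdin>", line 4, in <module>
  File "rim.py", line 6, in rim
    for c,q in zip(cs,hi[0]):
                      ~~^^^
TypeError: 'NoneType' object is not subscriptable
```

```bash
python3 - <<'E'
from rim import *
P=camera_params('wrist');P['pose']=np.load('w5.npy')
w=px2w(P,[[237,170],[310,170],[273,136.5],[273,210.5]],.09)[:,:2];print(np.round(w,4),(w[0,1]+w[1,1])/2,(w[2,0]+w[3,0])/2,w[0,1]-w[1,1],w[2,0]-w[3,0])
im=cv2.cvtColor(cv2.imread('pics/w5.png'),cv2.COLOR_BGR2GRAY)
# subpixel-ish: dark interior region (inner mouth) via flood of gray 65..126
m=cv2.inRange(im[128:215,232:316],65,127);n,l,st,ce=cv2.connectedComponentsWithStats(m)
for i in range(1,n):
    if st[i,4]>800:
        c=max(cv2.findContours((l==i).astype(np.uint8),0,1)[0],key=cv2.contourArea).reshape(-1,2)+[232,128];print(st[i],circ(P,c,.09))
t=cv2.cvtColor(cv2.imread('pics/top0.png'),cv2.COLOR_BGR2RGB);g=cv2.cvtColor(t,cv2.COLOR_RGB2GRAY);print(g[180,350:400].tolist());print(g[158:205,378].tolist())
E
```

```text
[[ 0.5842 -0.2819]
 [ 0.5844 -0.3587]
 [ 0.6191 -0.319 ]
 [ 0.5388 -0.3209]] -0.3203288238888302 0.5789588980487272 0.07678597175441354 0.08027056219104434
[   5    0   79   37 1098] (0.6102188229560852, -0.3217984735965729, 86.16749942302704)
[   9   15   64   63 3204] (0.5788350105285645, -0.31929901242256165, 69.13531571626663)
[149, 148, 148, 148, 148, 145, 126, 93, 93, 56, 42, 57, 97, 99, 100, 130, 138, 93, 77, 78, 77, 77, 78, 76, 77, 78, 78, 77, 77, 77, 77, 60, 55, 55, 105, 105, 105, 104, 103, 102, 101, 100, 136, 135, 130, 150, 152, 151, 150, 150]
[100, 78, 77, 77, 77, 77, 78, 92, 133, 113, 99, 104, 108, 111, 113, 74, 56, 66, 75, 77, 78, 78, 77, 77, 78, 78, 77, 76, 78, 76, 78, 77, 77, 66, 116, 142, 106, 93, 132, 140, 140, 140, 139, 138, 138, 137, 138]
```

The rim is at pixel (273,172), with an inner diameter of 69 mm centred at (0.5788,-0.3193). The top view agrees. I drop the collar in.

Request:
{"op": "send_rows", "data": {"commands": [0,0,0,0.12,-0.48,-2,255,0,0,0,0.12,-0.48,-2,255,0,0,0,0.12,-0.48,-3.2,255,0,0,0,0.12,-0.48,-3.2,255,0,0,0,0.12,-0.48,-3.2,255,0,0,0,0.12,-0.48,-3.2,255,0,0,0,0.12,-0.48,-3.2,40,0,0,0,0.12,-0.48,-3.2,40,0,0,0,0.12,-0.48,-3.2,40,0,0,0,0.12,-0.48,-1,40,0,0,0,0.12,-0.48,-1,40,0,0,0,0.12,-0.48,0,40,0,0,0,0.12,-0.48,0,40,0,0,0,0.12,-0.48,0,40,0,0,0,0.12,-0.48,0,40]}}

```text
time: 42.98
tcp_pos: [0.5774, -0.3188, 0.2293]
eef_rot: [[-0.0, -0.003, 1.0], [-1.0, 0.001, -0.0], [-0.001, -1.0, -0.003]]
force: [-0.2, 1.0, 0.1]
width: 0.844
```

```bash
python3 - <<'E'
from h import *
s=get_state();print(s['time'],np.round(s['tcp_pos'],4),s['width']*85)
P,im=snap('wrist','w6.png');report(P,im)
im=cv2.cvtColor(im,cv2.COLOR_RGB2GRAY);print(im[170,210:300:2].tolist())
m=cv2.inRange(im[120:230,205:300],65,127);n,l,st,ce=cv2.connectedComponentsWithStats(m)
for i in range(1,n):
    if st[i,4]>500:
        c=max(cv2.findContours((l==i).astype(np.uint8),0,1)[0],key=cv2.contourArea).reshape(-1,2)+[205,120];print(st[i],circ(P,c,.09))
P,im=snap('top');report(P,im)
E
```

```text
42.975 [ 0.5774 -0.3188  0.2293] 71.70849647564224
y px [251. 168.] n 99 xy,d [ 0.5731 -0.3162 47.9391]
r px [ 47. 254.] n 35 xy,d [ 4.47000e-01 -1.75000e-02  3.16623e+01]
r px [ 30. 237.] n 34 xy,d [4.70300e-01 4.00000e-04 2.75376e+01]
g px [120. 269.] n 45 xy,d [ 0.4478 -0.1462 25.146 ]
[146, 147, 146, 145, 153, 147, 128, 73, 74, 73, 76, 89, 86, 87, 87, 87, 73, 89, 89, 89, 89, 88, 88, 88, 89, 81, 85, 85, 85, 85, 84, 89, 89, 89, 73, 71, 111, 116, 149, 150, 130, 146, 147, 147, 148]
[  18    0   77   49 1670] (0.6157701015472412, -0.3279528319835663, 85.65522730350494)
[  17   26   65   64 3252] (0.5788927674293518, -0.31924089789390564, 69.22944635152817)
y px [169. 239.] n 46 xy,d [ 0.4218  0.2609 47.9144]
y px [166. 219.] n 44 xy,d [ 0.4783  0.2694 48.5383]
y px [374. 183.] n 36 xy,d [ 0.5756 -0.3223 44.0646]
y px [171. 181.] n 44 xy,d [ 0.5861  0.2585 47.1434]
r px [264. 226.] n 42 xy,d [ 4.57000e-01 -7.60000e-03  4.44084e+01]
r px [172. 171.] n 161 xy,d [  0.6153   0.2548 166.9862]
b px [166. 229.] n 186 xy,d [  0.4511   0.2593 159.7824]
g px [314. 229.] n 27 xy,d [ 0.4456 -0.1434 28.8561]
```

View pics/w6.png

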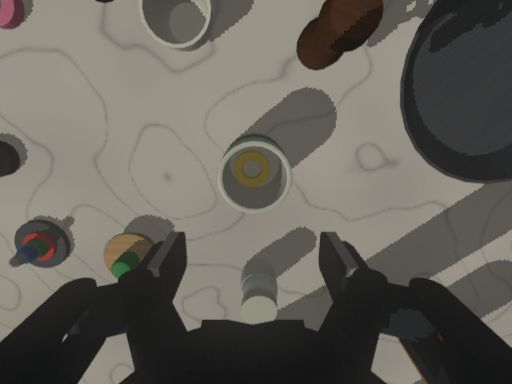

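The collar lies flat in the canister at pixel (251,168). I now go over the stopper.

Request:
{"op": "send_rows", "data": {"commands": [0,0,0,-3.32,4.36,-0.75,0,0,0,0,-3.32,4.36,-0.75,0,0,0,0,-3.32,4.36,-0.75,0,0,0,0,-3.32,4.36,-0.75,0,0,0,0,-3.32,4.36,-0.75,0,0,0,0,-3.32,4.36,-0.75,0,0,0,0,-3.32,4.36,-0.75,0,0,0,0,-3.32,4.36,-0.75,0]}}

```text
time: 44.08
tcp_pos: [0.4465, -0.1455, 0.2014]
eef_rot: [[-0.002, 0.001, 1.0], [-1.0, 0.001, -0.002], [-0.001, -1.0, 0.001]]
force: [0.6, -0.2, 0.4]
width: 1.005
```

```bash
python3 - <<'E'
from h import *
s=get_state();print(s['time'],np.round(s['tcp_pos'],4),s['width']*85)
P,im=snap('wrist','w7.png')
m=cv2.inRange(cv2.cvtColor(im,cv2.COLOR_RGB2HSV),(8,70,80),(20,200,255))
for c in cv2.findContours(m,0,1)[0]:
    if cv2.contourArea(c)>600: c=c.reshape(-1,2);print('flange',c.mean(0),circ(P,c,.028))
report(P,im)
E
```

```text
44.075 [ 0.4465 -0.1455  0.2014] 85.44224375989617
flange [255.16037736 169.09433962] (0.44674110412597656, -0.1458069235086441, 77.26266235113144)
y px [429.  49.] n 63 xy,d [ 0.5801 -0.3334 32.179 ]
r px [147. 172.] n 59 xy,d [ 4.4820e-01 -1.4000e-02  3.6452e+01]
r px [130. 150.] n 45 xy,d [4.70200e-01 9.00000e-04 2.92291e+01]
g px [253. 179.] n 64 xy,d [ 0.4464 -0.1455 25.5144]
g px [400.  52.] n 202 xy,d [ 0.5734 -0.3007 73.0561]
```

Request:
{"op": "send_rows", "data": {"commands": [0,0,0,0.01,-0.02,-3,0,0,0,0,0.01,-0.02,-3,0,0,0,0,0.01,-0.02,-4.17,0,0,0,0,0.01,-0.02,-4.17,0,0,0,0,0.01,-0.02,-4.17,0,0,0,0,0.01,-0.02,-4.17,255,0,0,0,0.01,-0.02,-4.17,255,0,0,0,0.01,-0.02,-4.17,255,0,0,0,0.01,-0.02,-4.17,255,0,0,0,0.01,-0.02,-4.17,255,0,0,0,0.01,-0.02,-4.17,255,0,0,0,0.01,-0.02,-3.5,255,0,0,0,0.01,-0.02,-2,255,0,0,0,0.01,-0.02,0,255,0,0,0,0.01,-0.02,0,255,0,0,0,0.01,-0.02,0,255], "grip_force": 50}}

```text
time: 46.12
tcp_pos: [0.4465, -0.1459, 0.2019]
eef_rot: [[-0.001, 0.002, 1.0], [-1.0, -0.002, -0.001], [0.002, -1.0, 0.002]]
force: [-0.2, -0.7, -1.2]
width: 0.308
```

Request:
{"op": "send_rows", "data": {"commands": [0,0,0,3.31,-4.345,0.2,255,0,0,0,3.31,-4.345,0.2,255,0,0,0,3.31,-4.345,0.2,255,0,0,0,3.31,-4.345,0.2,255,0,0,0,3.31,-4.345,0.2,255,0,0,0,3.31,-4.345,0.2,255,0,0,0,3.31,-4.345,0,255,0,0,0,3.31,-4.345,0,255,0,0,0,3.31,-4.345,0,255]}}

```text
time: 47.25
tcp_pos: [0.5783, -0.3188, 0.2013]
eef_rot: [[0.0, -0.0, 1.0], [-1.0, -0.0, 0.0], [0.0, -1.0, -0.0]]
force: [0.1, -0.2, -1.3]
width: 0.309
```

```bash
python3 - <<'E'
from h import *
s=get_state();print(s['time'],np.round(s['tcp_pos'],4),s['width']*85,s['force'])
P,im=snap('wrist','w8.png');z=s['tcp_pos'][2]
m=cv2.inRange(cv2.cvtColor(im,cv2.COLOR_RGB2HSV),(8,70,60),(20,200,255))
for c in cv2.findContours(m,0,1)[0]:
    if cv2.contourArea(c)>600: c=c.reshape(-1,2);print('flange',c.mean(0),circ(P,c,z-.006))
E
```

```text
47.25 [ 0.5783 -0.3188  0.2013] 26.26386503299063 [ 0.07401321 -0.18474867 -1.27995977]
flange [252.75515464 216.12886598] (0.5797483325004578, -0.31824880838394165, 76.50100439786911)
flange [363.53005464  13.90163934] (0.6963934898376465, -0.371883749961853, 29.877835884690285)
```

View pics/w8.png

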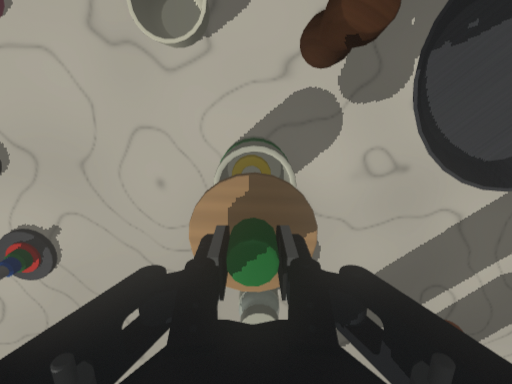

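The stopper is held upright over the mouth, flange at pixel (253,228) and within about 1 mm of the canister axis. I lower it in steps.

Request:
{"op": "send_rows", "data": {"commands": [0,0,0,0,0,-1.4,255,0,0,0,0,0,-1.4,255,0,0,0,0,0,-1.8,255,0,0,0,0,0,-2.1,255,0,0,0,0,0,-2.1,255,0,0,0,0,0,-2.1,255]}}

```text
time: 48.05
tcp_pos: [0.5792, -0.3194, 0.118]
eef_rot: [[-0.0, 0.001, 1.0], [-1.0, -0.001, -0.0], [0.001, -1.0, 0.001]]
force: [-0.0, -0.1, -0.2]
width: 0.308
```

Request:
{"op": "send_rows", "data": {"commands": [0,0,0,0,0,-0.2,255,0,0,0,0,0,-0.3,255,0,0,0,0,0,-0.34,255,0,0,0,0,0,-0.34,255,0,0,0,0,0,-0.34,255]}}

```text
time: 48.68
tcp_pos: [0.5786, -0.3193, 0.1037]
eef_rot: [[-0.0, 0.0, 1.0], [-1.0, -0.0, -0.0], [0.0, -1.0, 0.0]]
force: [0.7, 0.9, -0.0]
width: 0.313
```

Request:
{"op": "send_rows", "data": {"commands": [0,0,0,0,0,-0.03,255,0,0,0,0,0,-0.03,255,0,0,0,0,0,-0.03,60,0,0,0,0,0,-0.03,0,0,0,0,0,0,-0.03,0,0,0,0,0,0,-0.03,0,0,0,0,0,0,1.5,0,0,0,0,0,0,1.5,0,0,0,0,0,0,4,0,0,0,0,0,0,4,0,0,0,0,0,0,4,0,0,0,0,0,0,4,0,0,0,0,0,0,4,0]}}

```text
time: 50.3
tcp_pos: [0.5773, -0.3191, 0.2614]
eef_rot: [[-0.0, -0.003, 1.0], [-1.0, 0.002, -0.0], [-0.002, -1.0, -0.003]]
force: [-0.0, -0.7, 0.1]
width: 0.999
```

```bash
python3 - <<'E'
from h import *
s=get_state();print(s['time'],np.round(s['tcp_pos'],4),s['width']*85,s['force'])
def wood(P,im,z,n):
    m=cv2.inRange(cv2.cvtColor(im,cv2.COLOR_RGB2HSV),(8,70,60),(20,200,255))
    for c in cv2.findContours(m,0,1)[0]:
        if cv2.contourArea(c)>300:
            c=c.reshape(-1,2);w=circ(P,c,z)
            if abs(w[0]-.58)<.06 and abs(w[1]+.32)<.06: print(n,'flange',c.mean(0),w)
P,im=snap('wrist','w9.png');wood(P,im,.096,'wrist')
Q,jm=snap('top');wood(Q,jm,.096,'top');report(Q,jm)
R,km=snap('scene')
print('knob w',[circ(P,c,.126) for c in blobs(im,*C['g'],60)])
a=im[110:270,170:330];b=km[160:280,80:200];t=jm[100:300,130:430]
o=np.vstack([np.hstack([cv2.resize(x,(300,300),interpolation=3) for x in (a,b)]),cv2.resize(t[25:175],(600,300),interpolation=3)])
cv2.imwrite('pics/fin.png',cv2.cvtColor(o,cv2.COLOR_RGB2BGR))
E
```

```text
50.3 [ 0.5773 -0.3191  0.2614] 84.89345581714278 [-0.02005387 -0.66921003  0.09913315]
wrist flange [252.7311828  171.59677419] (0.5786662697792053, -0.31885042786598206, 77.23081856966019)
top flange [379.74107143 180.01785714] (0.5774346590042114, -0.31745901703834534, 79.27880436182022)
y px [169. 239.] n 46 xy,d [ 0.4218  0.2609 47.9144]
y px [167. 219.] n 45 xy,d [ 0.4783  0.2694 48.5383]
y px [171. 181.] n 44 xy,d [ 0.5861  0.2585 47.1434]
r px [264. 226.] n 42 xy,d [ 4.57100e-01 -7.30000e-03  4.50125e+01]
r px [172. 171.] n 161 xy,d [  0.6153   0.2548 166.9862]
b px [166. 229.] n 187 xy,d [  0.4521   0.2592 161.3943]
g px [382. 178.] n 33 xy,d [ 0.5844 -0.3373 36.2866]
knob w [(0.578686535358429, -0.3184429109096527, 25.757763534784317)]
```

View pics/fin.png

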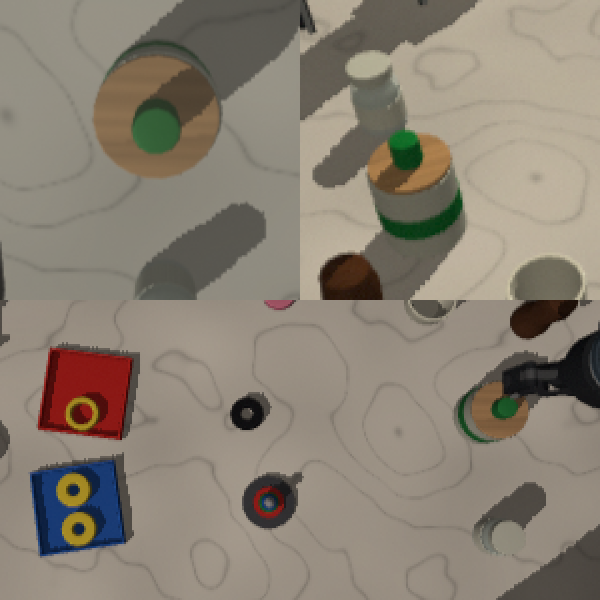

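The stopper is seated flush and centred, there is one red and two blue collars in their trays, and the gauge is empty. The robot is clear, so I hand in.

```bash
python3 -c "
from rig import *
print(finish_job())"
```

```text
the job is handed in; nothing more can be done
None
```

All four collars that were present have been gauged one at a time and put away, and the job was handed in at about 50 s of the 210 s allowed. The hand-in gives no verdict.

- **Red step:** one collar lies flat in the red tray.
- **Blue step:** two collars lie side by side in the blue tray.
- **Green step:** one collar was seen lying flat in the canister before I closed it.

My last pictures showed:

- **Gauge:** it is empty.
- **Stopper:** it is upright with its flange on the rim, within about 0.5 mm of the canister axis in the wrist view. The top view differs by about 2 mm because the gripper partly blocked it. Both are inside the 6 mm limit.
- **Bystanders:** I saw no sign of any being moved, though I did not measure their positions. The mug was not in the final picture.
- **Robot:** it is raised with the gripper open and touches nothing.

No check failed.

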